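Sort out the power modules that rattle

TASK

Some of the three closed power modules on the dark steel rack have a core that has broken loose and slides to the low end when the module is lifted and tipped lengthwise; from outside all look alike, so feel each for the shift of weight. Put every module with a loose core into the deep grey tote and every sound one into the flat black tray, each standing on its base with the terminal block up. Do not drop or fling the modules, and leave the other things on the bench where they are.

Things in the scene. Friction and masses are not known exactly. Their poses are not given: they have to be found in the camera images.
- module_a: closed aluminium box 120 mm long (its x), 40 wide (y), 60 tall (z), flat smooth sides, black end caps, on top a small black terminal block with three brass studs; origin at the centre of the underside; 0.54 to 0.68 kg, of which the core inside is 0.34 to 0.48. All three modules look alike
- module_b: power module just like module_a. Sound modules: the core fills the inside and has under 1 mm of play either way. Bad ones: the core is at mid-length at first and can slide 36 mm either way along x
- module_c: power module just like module_a. A loose core slides once the long axis is tipped about 20 degrees or more, stops at the low end wall and stays there when level again; from the middle to an end its weight shifts by 36 mm, a moment of about 0.12 to 0.17 N m about y
- rack: fixed dark steel plate 150 mm (x) by 254 mm (y), 8 mm thick, with four grey rails along x (8 mm wide, 10 mm above the plate) at y = -119, -40, 40 and 119 mm; one module stands in each of its three bays, its x axis along the rack's x, 80 mm apart; origin at the centre of the underside, the plate's top is at z = 8 mm
- tote: deep grey open box, fixed, for the bad modules: 170 mm (x) by 180 mm (y) outside, 45 mm tall, walls and floor 4 to 5 mm thick, its rim 9 mm thick; origin at the centre of the underside; two modules fit side by side with their long sides along x, at y = +40 and -40 mm
- tray: flat black open tray, fixed, for the sound modules: 116 mm (x) by 158 mm (y) outside, 24 mm tall, inside 104 by 138 mm, floor 3 mm thick; origin at the centre of the underside; a module fits with its long side along y
- heat_tape: roll of amber tape, 58 mm across, 16 mm tall, loose bystander behind the rack; origin at the centre of the underside
- side_cutters: side cutters with blue handles, 106 mm long, 9 mm thick, loose bystander lying behind the rack; origin at the centre of the underside
- tip_tin: small round tin, 50 mm across, 24 mm tall, loose bystander behind the rack; origin at the centre of the underside
Things that resemble listed ones, but are neither listed nor needed, are in the scene too. What is shaped like the module_a but orange is not meant.

How it is judged:
By the outcome, as a careful person would: the job done as asked, in the order asked, and still so for the second after the job is handed in, with the robot touching nothing.
It also fails if it takes over 72 s, if anything falls off the work surface, if the arm or the gripper's body presses on something with over 40 N, if the wrist force passes 120 N, or if a joint passes its speed limit or range.

ROBOT

A 6-joint arm with a two-finger parallel gripper is mounted at the origin on a cart in front of the work surface, level with it; the furniture and walls round the work are solid. World frame = base frame: x ahead of the robot, y to its left, z up, the work surface at z = 0. Lengths are in m, angles in rad, forces in N, time in s.
With the tool pointing down it reaches from about 0.3 to 0.75 m from the base axis. Payload 8.5 kg.
Tool frame: the origin (TCP) lies where the fingers leave the gripper's body, on its centre line; the fingertips stand ahead of it and the grasp point (between the pads) lies 45 mm ahead of it (ctrl.tcp_to_tips is the z of the fingertips in the tool frame, in m); z points along the fingers, y is the line along which they close (so a half turn about z gives the same grasp; the last joint's range is limited). The gripper opens to 88 mm and grips with 3 to 60 N. Pads are 18 mm wide; open, the fingers measure 123 mm over their backs; the gripper's body (75 mm by 187 mm) begins 45 mm behind the grasp point.
Start: joints at [0.912, 0.381, 1.297, -0, 1.464, -0.215], TCP at [0.236, 0.497, 0.303] pointing down, gripper open.
Joint ranges: [-3.11, 3.11], [-0.89, 2.33], [0.22, 2.48], [-1.42, 4.56], [0.17, 2.85], [-2.88, 2.88]. Speed limits (rad/s): [2.39, 2.39, 3.14, 3.14, 3.14, 3.14].

INTERFACE

Orientations are given as [roll, pitch, yaw] about the fixed x, y, z axes, in that order (R = Rz(yaw) Ry(pitch) Rx(roll)).
In Python, from bench import sensors, vision, ticket, ctrl gives the robot as it stands. The module is installed in compiled form; this text tells all that it offers.
- The arm moves only by the shell command python3 -m crank 'ROWS'. ROWS is JSON, a list of rows, each an object with "rot": the turn, a rotation vector about the world's x, y, z in rad, a list of three; "travel": the shift along the world's x, y, z in mm, a list of three; "jaw": the opening, from 0 (shut) to 1 (fully open). In form: [{"rot": [wx, wy, wz], "travel": [x, y, z], "jaw": jaw}, ...]. A call has 1 to 12 rows; each row shifts and turns the commanded pose from where the row before left it; what a row does not reach is not made up. A row lasts 1/10 s, in which the tool goes at most 50 mm and 8.59 degrees, less where a joint would pass 70% of its speed; a pose out of reach is approached as far as the arm can. A call with a gripper value outside its range is refused whole. The fingers move at their own pace and stop on an object; the grip force is fixed at half the most. Time passes only in rows, so rows that do not move let the fingers close. It gives the time, the measured TCP pose, the force, the opening and the grip force at its end, in the units of the state.
- sensors.read_state(): the state, without advancing time (a new reading comes with each control period).
- vision.camera(name): name is "scene" or "top" or "wrist"; returns a dict with "frame" (400x640x3 uint8, blue, green, red), "fx", "fy", "cx", "cy" (pixels), "pose" (4x4, takes a point from camera to world coordinates). Camera axes: x right, y down, z forward; pixel columns grow to the right and rows downward; lengths in m; the calibration is good to about 2 mm. A picture is of the moment at which its call begins. There is no depth.
- ticket.finish_job(): hands the job in; it is judged then, once.
The state is a dict: "t": time; "joint_positions": joint angles; "joint_velocities": joint speeds; "effort": joint torques, N m; "eef_pos": TCP position; "eef_rot": TCP orientation; "force": force on the tool from outside, world axes, zero at the start; "wrist_torque": the same for the moment, N m; "width": finger opening in m; "finger_force": force on a finger pad.
Only numpy, scipy, OpenCV 4.12 (cv2) and the standard library are available. Lean on these libraries where they do the work, as an engineer would, in place of code of your own. Each camera call takes 0.05 s, during which the arm holds its last target. There are 200 camera calls.

## Working session

There is one attempt and no reset: what is moved stays moved. The work goes in short steps, Python scripts to look and compute and a shell command to move; the robot and the scene stay as the last step left them, time stands still between calls to the robot, and variables do not carry over. Pictures are saved under pics/ and viewed, at most 13 in all, crops included, and the job is handed in when it is done.

```bash
mkdir -p pics; python3 - <<'E'
from bench import sensors, vision, ctrl
import cv2,numpy as np
s=sensors.read_state()
print(s['t'],s['eef_pos'],s['eef_rot'],s['force'],s['wrist_torque'],s['width'],ctrl.tcp_to_tips)
for n in('scene','top'):
    c=vision.camera(n);cv2.imwrite(f'pics/{n}0.png',c['frame']);print(n,c['fx'],c['cx'],c['cy'],np.round(c['pose'],3).tolist())
E
```

```text
0.0 [0.23604406 0.49656031 0.30213359] [-3.14016051e+00 -2.78482449e-04  2.69780011e+00] [ 0.23512359  0.06812121 -0.75782664] [-0.01942633  0.0356043   0.03593675] 0.08841105810513289 0.064
scene 476.87724293815774 312.75867122192807 201.0134117837664 [[0.845, -0.306, 0.438, -0.008], [-0.534, -0.459, 0.71, -0.962], [-0.017, -0.834, -0.551, 0.771], [0.0, 0.0, 0.0, 1.0]]
top 467.6657620940524 314.4109692573797 199.66624974947783 [[0.006, -0.998, 0.064, 0.498], [-1.0, -0.007, -0.007, -0.009], [0.007, -0.064, -0.998, 1.146], [0.0, 0.0, 0.0, 1.0]]
```

View pics/top0.png

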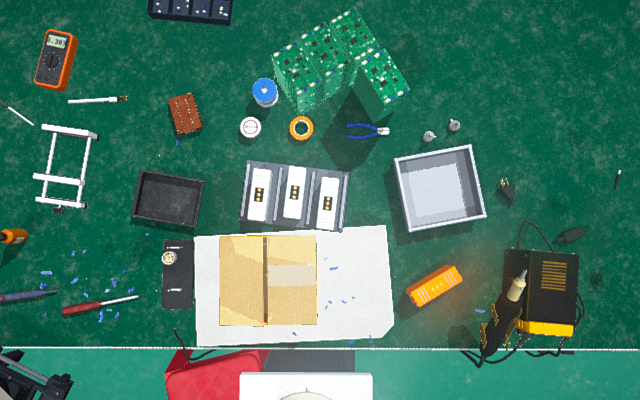

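View pics/scene0.png

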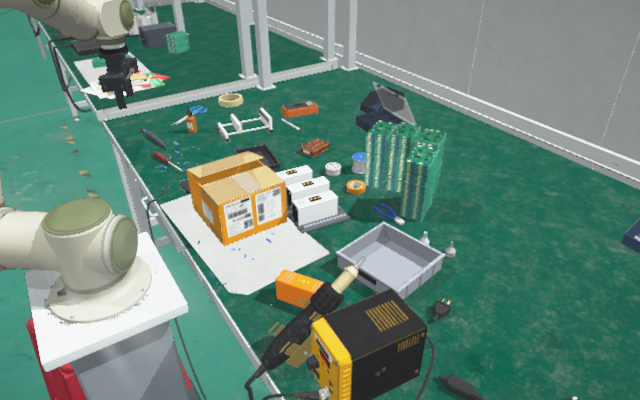

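The top view shows the rack at px (295,195) with white modules at (259,193), (295,192) and (327,203). The tray is at (168,198), the tote at (440,188), and the orange decoy at (435,286). A tall carton stands in front of the rack and a PCB stack behind it. The scene view confirms this. Next I'll measure positions and take one enlarged crop.

```bash
cat > h.py <<'E'
import numpy as np,cv2
from bench import vision,sensors
def ray(c,u,v,z):
    d=c['pose'][:3,:3]@np.array([(u-c['cx'])/c['fx'],(v-c['cy'])/c['fy'],1]);o=c['pose'][:3,3]
    return o+d*(z-o[2])/d[2]
def rect(c,cnt,z):
    p=np.array([ray(c,*q,z)[:2] for q in cnt.reshape(-1,2)],np.float32)
    r=cv2.minAreaRect(p*1000);return r
def proj(c,p):
    q=np.linalg.inv(c['pose'])@np.append(p,1);return q[0]/q[2]*c['fx']+c['cx'],q[1]/q[2]*c['fy']+c['cy']
E
python3 - <<'E'
from h import *
c=vision.camera('top');f=c['frame'];hsv=cv2.cvtColor(f,cv2.COLOR_BGR2HSV)
def find(m,roi,z,name,k=3,amin=60):
    M=np.zeros_like(m);x0,y0,x1,y1=roi;M[y0:y1,x0:x1]=m[y0:y1,x0:x1]
    M=cv2.morphologyEx(M,cv2.MORPH_OPEN,np.ones((k,k)))
    for q in cv2.findContours(M,cv2.RETR_EXTERNAL,cv2.CHAIN_APPROX_NONE)[0]:
        if cv2.contourArea(q)>amin: print(name,cv2.boundingRect(q),[np.round(v,1) for v in rect(c,q,z)])
w=cv2.inRange(hsv,(0,0,190),(180,40,255));find(w,(240,155,352,228),.068,'mod')
g=cv2.inRange(hsv,(0,0,90),(180,60,255));find(g,(385,135,500,240),.045,'tote')
d=cv2.inRange(hsv,(0,0,0),(180,120,60));find(d,(125,160,215,235),.024,'tray')
r=cv2.inRange(hsv,(0,0,20),(180,80,255));find(r,(236,155,352,226),.018,'rack')
for u,v in((259,195),(294.5,193),(327,203)):print(ray(c,u,v,.07))
a=cv2.resize(f[150:240,230:360],None,fx=5,fy=5,interpolation=cv2.INTER_CUBIC)
b=cv2.resize(f[130:240,125:215],None,fx=1.2,fy=1.2)
cv2.imwrite('pics/c1.png',a)
E
```

```text
mod (317, 177, 22, 51) [array([561.3, -46.4]), array([ 40.6, 118.1]), np.float64(83.5)]
mod (248, 168, 23, 53) [array([579.4, 111.3]), array([ 42.7, 119.6]), np.float64(83.8)]
mod (284, 166, 22, 53) [array([585.1,  29.6]), array([ 41.8, 119.8]), np.float64(84.0)]
tote (394, 144, 93, 89) [array([ 599.4, -312. ]), array([179.5, 192.5]), np.float64(11.3)]
tray (176, 179, 20, 9) [array([609.1, 293.1]), array([47.5, 18. ]), np.float64(81.6)]
tray (135, 172, 40, 43) [array([578. , 366.8]), array([ 80.7, 103.9]), np.float64(80.4)]
rack (239, 160, 110, 66) [array([575.1,  33.6]), array([252.7, 159.5]), np.float64(83.8)]
[0.57734458 0.11140932 0.07      ]
[0.58253802 0.0296239  0.07      ]
[ 0.55993311 -0.04549761  0.07      ]
```

View pics/c1.png

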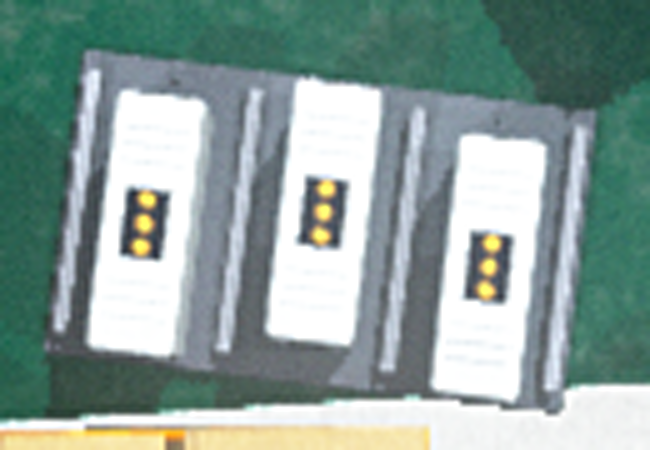

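The crop confirms three white modules with studs at crop px (145,223), (323,212) and (489,267), all yawed about -6°. They match the description; the orange box on the bench at (435,286) doesn't. Next I'll get the tray and tote corners and the carton and PCB heights.

```bash
python3 - <<'E'
from h import *
c=vision.camera('top');f=c['frame']
a=cv2.resize(f[160:240,125:215],None,fx=4,fy=4,interpolation=cv2.INTER_CUBIC);b=cv2.resize(f[135:240,385:495],None,fx=4,fy=4,interpolation=cv2.INTER_CUBIC)
a=cv2.convertScaleAbs(a,alpha=2)
o=np.zeros((420,800,3),np.uint8);o[:320,:360]=a;o[:,360:]=b;cv2.imwrite('pics/c2.png',o)
s=vision.camera('scene')
def tri(p,q):
    A=[];B=[]
    M=np.zeros((3,3));v=np.zeros(3)
    for cc,(u,w) in((c,p),(s,q)):
        d=cc['pose'][:3,:3]@np.array([(u-cc['cx'])/cc['fx'],(w-cc['cy'])/cc['fy'],1]);d/=np.linalg.norm(d);P=np.eye(3)-np.outer(d,d);M+=P;v+=P@cc['pose'][:3,3]
    return np.round(np.linalg.solve(M,v),3)
print('carton',tri((316,236),(285,187)),'pcb top',tri((410,92),(445,128)))
for k,pts,z in(('tray',[(138,171),(204,177),(200,228),(132,222)],.024),('tote',[(394,158),(472,145),(486,216),(406,231)],.045)):
    P=np.array([ray(c,*p,z)[:2] for p in pts]);print(k,P.mean(0).round(3),P.round(3).tolist())
E
```

```text
carton [ 0.486 -0.021  0.115] pcb top [ 0.79  -0.219  0.269]
tray [0.569 0.333] [[0.637, 0.408], [0.623, 0.249], [0.501, 0.256], [0.514, 0.419]]
tote [ 0.6   -0.313] [[0.67, -0.205], [0.702, -0.391], [0.533, -0.422], [0.497, -0.233]]
```

View pics/c2.png

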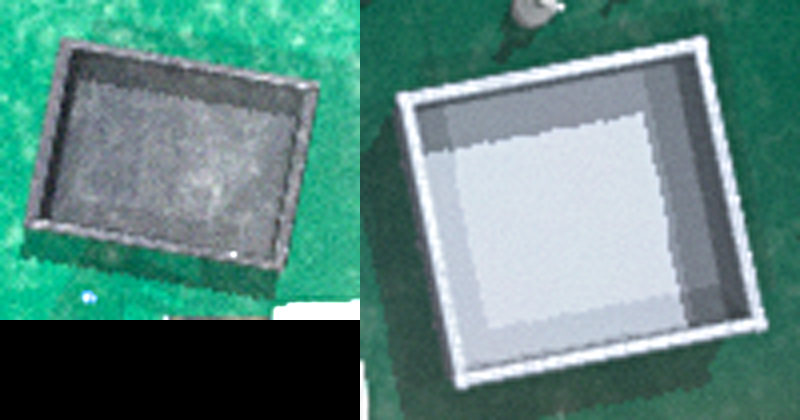

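```bash
python3 -m crank '[{"rot":[0,0,0.03],"travel":[28,-32,0],"jaw":0.68},{"rot":[0,0,0.03],"travel":[28,-32,0],"jaw":0.68},{"rot":[0,0,0.03],"travel":[28,-32,0],"jaw":0.68},{"rot":[0,0,0.03],"travel":[28,-32,0],"jaw":0.68},{"rot":[0,0,0.03],"travel":[28,-32,0],"jaw":0.68},{"rot":[0,0,0.03],"travel":[28,-32,0],"jaw":0.68},{"rot":[0,0,0.03],"travel":[28,-32,0],"jaw":0.68},{"rot":[0,0,0.03],"travel":[28,-32,-10],"jaw":0.68},{"rot":[0,0,0.03],"travel":[28,-32,-20],"jaw":0.68},{"rot":[0,0,0.03],"travel":[28,-32,-20],"jaw":0.68},{"rot":[0,0,0.03],"travel":[28,-32,-20],"jaw":0.68},{"rot":[0,0,0.005],"travel":[28,-32,-20],"jaw":0.68}]'
python3 -m crank '[{"rot":[0,0,0],"travel":[0,0,-10],"jaw":0.68},{"rot":[0,0,0],"travel":[0,0,0],"jaw":0.68}]'
python3 - <<'E'
from h import *
c=vision.camera('top')
for k,pts,z in(('tray',[(141.25,170),(204.5,181.25),(195.5,227),(132.5,216.25)],.024),('tote',[(395,159.25),(471.25,145),(486.25,216.25),(410,231.25)],.045)):
    P=np.array([ray(c,*p,z)[:2] for p in pts]);d=np.roll(P,-1,0)-P
    print(k,P.mean(0).round(3),np.linalg.norm(d,axis=1).round(3),np.degrees(np.arctan2(d[:,1],d[:,0])).round(1))
w=vision.camera('wrist');cv2.imwrite('pics/w1.png',w['frame']);f=w['frame'];print(w['fx'],w['pose'].round(3).tolist())
s=sensors.read_state();print(s['eef_pos'],s['eef_rot'],s['joint_positions'],s['width'])
E
```

```text
t: 1.45
eef_pos: [0.5731, 0.1112, 0.2119]
eef_rot: [3.142, 0.0, 3.034]
force: [0.6, 0.2, -0.4]
width: 0.0597
finger_force: 0.0
t: 1.65
eef_pos: [0.5717, 0.1123, 0.201]
eef_rot: [-3.141, -0.004, 3.031]
force: [0.2, 0.6, 0.2]
width: 0.0595
finger_force: 0.0
tray [0.571 0.334] [0.155 0.112 0.153 0.113] [-99.7 170.1  80.7  -8.9]
tote [ 0.599 -0.315] [0.186 0.173 0.184 0.174] [ -78.9 -169.   101.4   11.5]
317.91902593398817 [[0.109, 0.946, 0.305, 0.493], [0.994, -0.104, -0.033, 0.121], [0.0, 0.306, -0.952, 0.286], [0.0, 0.0, 0.0, 1.0]]
[0.57159527 0.11360235 0.20322084] [ 3.14139829e+00 -1.00365871e-04  3.03361864e+00] [-6.88991291e-03  5.23874927e-01  1.35946210e+00  2.13855940e-04
  1.25833587e+00 -1.46977796e+00] 0.060020674724103114
```

View pics/w1.png

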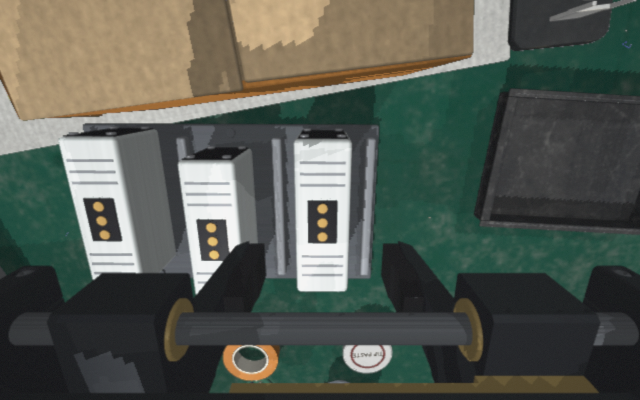

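The wrist view shows the three modules with middle studs at (322,222), (211,241) and (102,221), and the tray at right. I'll compute stud positions from this view and check them against the top view.

```bash
python3 - <<'E'
from h import *
w=vision.camera('wrist');f=w['frame']
for u,v in((322,222),(211.5,241),(102,221)):print(ray(w,u,v,.078).round(4))
hsv=cv2.cvtColor(f,cv2.COLOR_BGR2HSV);m=cv2.inRange(hsv,(0,0,170),(180,40,255));M=np.zeros_like(m);M[140:300,290:355]=m[140:300,290:355]
q=max(cv2.findContours(cv2.morphologyEx(M,cv2.MORPH_CLOSE,np.ones((9,9))),0,1)[0],key=cv2.contourArea);print(rect(w,q,.068))
s=sensors.read_state();print(s['force'],s['wrist_torque'])
E
```

```text
[0.5771 0.1117 0.078 ]
[0.5831 0.0309 0.078 ]
[ 0.5595 -0.0426  0.078 ]
((580.3603515625, 110.78404235839844), (39.2699089050293, 117.99095916748047), 83.44214630126953)
[-0.00480049  0.12570973  0.10640765] [ 0.00952488 -0.01057156 -0.01304741]
```

```bash
cat > st.py <<'E'
from h import *
s=sensors.read_state();print('t',round(s['t'],2),'pos',s['eef_pos'].round(4),'rot',s['eef_rot'].round(3),'F',s['force'].round(2),'M',s['wrist_torque'].round(3),'w',round(s['width'],4),'ff',s['finger_force'])
E
python3 -m crank '[{"rot":[0,0,0],"travel":[6,-2,-25],"jaw":0.68},{"rot":[0,0,0],"travel":[0,0,-30],"jaw":0.68},{"rot":[0,0,0],"travel":[0,0,-30],"jaw":0.68},{"rot":[0,0,0],"travel":[0,0,-22],"jaw":0.68},{"rot":[0,0,0],"travel":[0,0,0],"jaw":0.68},{"rot":[0,0,0],"travel":[0,0,0],"jaw":0.3},{"rot":[0,0,0],"travel":[0,0,0],"jaw":0.3},{"rot":[0,0,0],"travel":[0,0,0],"jaw":0.3},{"rot":[0,0,0],"travel":[0,0,0],"jaw":0.3}]'; python3 st.py
```

```text
t: 2.7
eef_pos: [0.5787, 0.1111, 0.0974]
eef_rot: [3.141, 0.003, 3.033]
force: [-1.4, 2.9, 7.7]
width: 0.0396
finger_force: 30.0
t 2.7 pos [0.5787 0.1111 0.0974] rot [3.141e+00 3.000e-03 3.033e+00] F [-1.42  2.88  7.74] M [0.402 0.219 0.005] w 0.0396 ff 29.99433291144669
```

```bash
python3 -m crank '[{"rot":[0,0,0],"travel":[0,0,10],"jaw":0.3},{"rot":[0,0,0],"travel":[0,0,30],"jaw":0.3},{"rot":[0,0,0],"travel":[0,0,40],"jaw":0.3},{"rot":[0,0,0],"travel":[0,0,40],"jaw":0.3},{"rot":[0,0,0],"travel":[0,0,30],"jaw":0.3},{"rot":[0,0,0],"travel":[0,0,0],"jaw":0.3},{"rot":[0,0,0],"travel":[0,0,0],"jaw":0.3},{"rot":[0,0,0],"travel":[0,0,0],"jaw":0.3}]' >/dev/null; python3 st.py
python3 -m crank '[{"rot":[0.01,0.1,0],"travel":[0,0,0],"jaw":0.3},{"rot":[0.01,0.1,0],"travel":[0,0,0],"jaw":0.3},{"rot":[0.01,0.1,0],"travel":[0,0,0],"jaw":0.3},{"rot":[0.01,0.1,0],"travel":[0,0,0],"jaw":0.3},{"rot":[0.01,0.1,0],"travel":[0,0,0],"jaw":0.3},{"rot":[0,0,0],"travel":[0,0,0],"jaw":0.3},{"rot":[0,0,0],"travel":[0,0,0],"jaw":0.3},{"rot":[0,0,0],"travel":[0,0,0],"jaw":0.3},{"rot":[0,0,0],"travel":[0,0,0],"jaw":0.3}]'>/dev/null; python3 st.py
python3 -m crank '[{"rot":[-0.01,-0.1,0],"travel":[0,0,0],"jaw":0.3},{"rot":[-0.01,-0.1,0],"travel":[0,0,0],"jaw":0.3},{"rot":[-0.01,-0.1,0],"travel":[0,0,0],"jaw":0.3},{"rot":[-0.01,-0.1,0],"travel":[0,0,0],"jaw":0.3},{"rot":[-0.01,-0.1,0],"travel":[0,0,0],"jaw":0.3},{"rot":[0,0,0],"travel":[0,0,0],"jaw":0.3},{"rot":[0,0,0],"travel":[0,0,0],"jaw":0.3},{"rot":[0,0,0],"travel":[0,0,0],"jaw":0.3},{"rot":[0,0,0],"travel":[0,0,0],"jaw":0.3}]'>/dev/null; python3 st.py
```

```text
t 3.5 pos [0.5774 0.1106 0.2434] rot [-3.141 -0.005  3.033] F [ 0.77 -0.07 -6.06] M [ 0.038 -0.01  -0.023] w 0.0399 ff 29.9927915353328
t 4.4 pos [0.5779 0.1108 0.246 ] rot [-3.137 -0.501  3.032] F [ 0.15 -0.33 -5.83] M [-0.011 -0.544 -0.063] w 0.0397 ff 29.99473054893315
t 5.3 pos [0.5784 0.1106 0.2454] rot [-3.142e+00 -2.000e-03  3.033e+00] F [ 0.34 -0.35 -6.5 ] M [0.076 0.119 0.007] w 0.0396 ff 29.99454104807228
```

```bash
python3 -m crank '[{"rot":[-0.01,-0.1,0],"travel":[0,0,0],"jaw":0.3},{"rot":[-0.01,-0.1,0],"travel":[0,0,0],"jaw":0.3},{"rot":[-0.01,-0.1,0],"travel":[0,0,0],"jaw":0.3},{"rot":[-0.01,-0.1,0],"travel":[0,0,0],"jaw":0.3},{"rot":[-0.01,-0.1,0],"travel":[0,0,0],"jaw":0.3},{"rot":[0,0,0],"travel":[0,0,0],"jaw":0.3},{"rot":[0,0,0],"travel":[0,0,0],"jaw":0.3},{"rot":[0,0,0],"travel":[0,0,0],"jaw":0.3},{"rot":[0,0,0],"travel":[0,0,0],"jaw":0.3}]'>/dev/null; python3 st.py
python3 -m crank '[{"rot":[0.01,0.1,0],"travel":[0,0,0],"jaw":0.3},{"rot":[0.01,0.1,0],"travel":[0,0,0],"jaw":0.3},{"rot":[0.01,0.1,0],"travel":[0,0,0],"jaw":0.3},{"rot":[0.01,0.1,0],"travel":[0,0,0],"jaw":0.3},{"rot":[0.01,0.1,0],"travel":[0,0,0],"jaw":0.3},{"rot":[0,0,0],"travel":[0,0,0],"jaw":0.3},{"rot":[0,0,0],"travel":[0,0,0],"jaw":0.3},{"rot":[0,0,0],"travel":[0,0,0],"jaw":0.3},{"rot":[0,0,0],"travel":[0,0,0],"jaw":0.3}]'>/dev/null; python3 st.py; python3 -m crank '[{"rot":[0,0,0],"travel":[0,0,0],"jaw":0.3}]'>/dev/null; python3 st.py
python3 -c "
from h import *
cv2.imwrite('pics/w2.png',vision.camera('wrist')['frame'])"
```

```text
t 6.2 pos [0.5786 0.1106 0.2457] rot [3.137 0.501 3.031] F [ 0.96 -0.69 -5.82] M [0.065 0.581 0.008] w 0.0395 ff 29.989833938889205
t 7.1 pos [0.5779 0.1108 0.246 ] rot [3.142e+00 1.000e-03 3.033e+00] F [ 0.42 -0.2  -5.37] M [ 0.081 -0.129  0.028] w 0.0397 ff 29.989725798368454
t 7.2 pos [0.5779 0.1108 0.246 ] rot [3.142e+00 1.000e-03 3.033e+00] F [-0.82 -0.24 -5.54] M [ 0.02  -0.21  -0.023] w 0.0394 ff 29.98980870936066
```

View pics/w2.png

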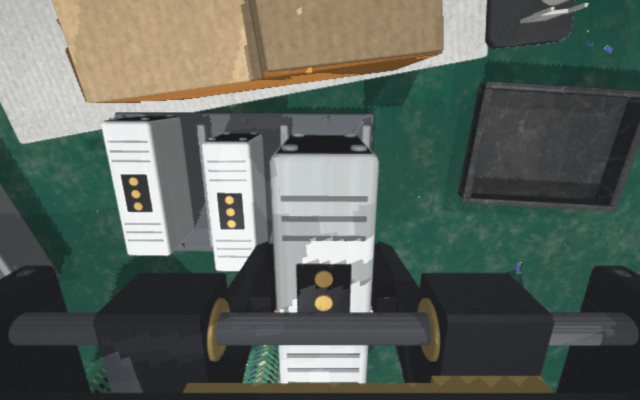

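Module A's level moment flipped from +0.12 to about -0.17 N m between tips, so it's loose and goes in the tote. The view shows it still level in the grip.

```bash
python3 -m crank '[{"rot":[0,0,0.025],"travel":[0,-15,0],"jaw":0.3},{"rot":[0,0,0.025],"travel":[0,-30,0],"jaw":0.3},{"rot":[0,0,0.025],"travel":[0,-45,0],"jaw":0.3},{"rot":[0,0,0.025],"travel":[0,-45,0],"jaw":0.3},{"rot":[0,0,0.025],"travel":[0,-45,0],"jaw":0.3},{"rot":[0,0,0.025],"travel":[0,-45,0],"jaw":0.3},{"rot":[0,0,0.025],"travel":[0,-45,0],"jaw":0.3},{"rot":[0,0,0.025],"travel":[0,-45,0],"jaw":0.3},{"rot":[0,0,0.025],"travel":[4,-45,0],"jaw":0.3},{"rot":[0,0,0.025],"travel":[8,-45,0],"jaw":0.3},{"rot":[0,0,0.025],"travel":[8,-30,0],"jaw":0.3},{"rot":[0,0,0.03],"travel":[8,-27,0],"jaw":0.3}]'
python3 -m crank '[{"rot":[0,0,0],"travel":[0,0,-20],"jaw":0.3},{"rot":[0,0,0],"travel":[0,0,-40],"jaw":0.3},{"rot":[0,0,0],"travel":[0,0,-30],"jaw":0.3},{"rot":[0,0,0],"travel":[0,0,-10],"jaw":0.3},{"rot":[0,0,0],"travel":[0,0,0],"jaw":0.3},{"rot":[0,0,0],"travel":[0,0,0],"jaw":0.3}]' >/dev/null;python3 st.py
python3 -c "
from h import *
cv2.imwrite('pics/w3.png',vision.camera('wrist')['frame'])"
```

```text
t: 8.45
eef_pos: [0.606, -0.3533, 0.2454]
eef_rot: [3.141, 0.0, -2.946]
force: [-0.2, 0.7, -5.8]
width: 0.0402
finger_force: 30.0
t 9.05 pos [ 0.6067 -0.3517  0.1476] rot [-3.139e+00  2.000e-03 -2.945e+00] F [ 0.42 -0.91 -4.14] M [ 0.05  -0.145 -0.027] w 0.0395 ff 29.99058561399579
```

View pics/w3.png

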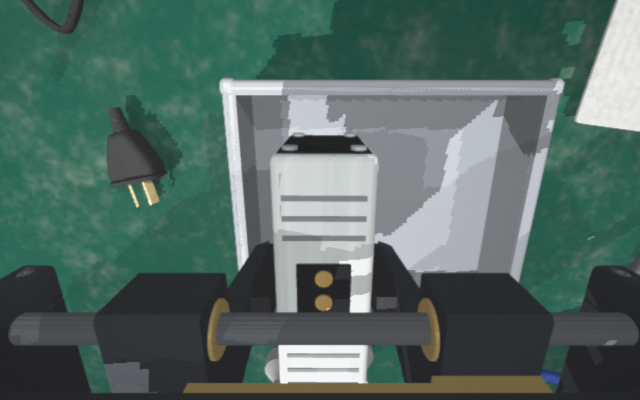

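The module is parallel to the tote. The tote's near rim corners are at (223,86) and (562,85). I'll check the offset from them.

```bash
python3 - <<'E'
from h import *
w=vision.camera('wrist')
a,b=ray(w,223,83,.045),ray(w,562,81,.045);d=b-a;n=np.linalg.norm(d);y=d[:2]/n;x=np.array([y[1],-y[0]])
print(a.round(4),b.round(4),n,np.degrees(np.arctan2(x[1],x[0])),'centre',(a[:2]+b[:2])/2+.085*x)
s=sensors.read_state();ctr=(a[:2]+b[:2])/2+.085*x;r=s['eef_pos'][:2]-ctr;print('rel',r@x,r@y)
E
```

```text
[ 0.5335 -0.4236  0.045 ] [ 0.4962 -0.241   0.045 ] 0.18632522467706256 11.529417619817508 centre [ 0.59815461 -0.31530968]
rel 0.0011316546383317231 -0.0373306280029534
```

```bash
python3 -m crank '[{"rot":[0,0,0],"travel":[0,0,-15],"jaw":0.3},{"rot":[0,0,0],"travel":[0,0,-20],"jaw":0.3},{"rot":[0,0,0],"travel":[0,0,-10],"jaw":0.3},{"rot":[0,0,0],"travel":[0,0,-4],"jaw":0.3},{"rot":[0,0,0],"travel":[0,0,0],"jaw":0.3},{"rot":[0,0,0],"travel":[0,0,0],"jaw":0.3}]' >/dev/null;python3 st.py
python3 -m crank '[{"rot":[0,0,0],"travel":[0,0,-2],"jaw":0.3},{"rot":[0,0,0],"travel":[0,0,0],"jaw":0.3}]' >/dev/null;python3 st.py
python3 -m crank '[{"rot":[0,0,0],"travel":[0,0,-2],"jaw":0.3},{"rot":[0,0,0],"travel":[0,0,0],"jaw":0.3}]' >/dev/null;python3 st.py
```

```text
t 9.75 pos [ 0.6065 -0.3516  0.0979] rot [-3.140e+00  1.000e-03 -2.945e+00] F [ 0.59 -0.16 -6.45] M [ 0.067 -0.174 -0.004] w 0.0395 ff 29.990644664503634
t 9.95 pos [ 0.6062 -0.3513  0.0951] rot [-3.141  0.    -2.945] F [-0.15 -0.52 -5.95] M [ 0.098 -0.088  0.019] w 0.0398 ff 29.99060645699501
t 10.15 pos [ 0.6064 -0.3514  0.0935] rot [-3.141e+00  1.000e-03 -2.945e+00] F [-0.61  0.76 -0.02] M [ 0.291  0.075 -0.028] w 0.0398 ff 29.991212664172053
```

```bash
python3 -m crank '[{"rot":[0,0,0],"travel":[0,0,0],"jaw":0.54},{"rot":[0,0,0],"travel":[0,0,0],"jaw":0.54},{"rot":[0,0,0],"travel":[0,0,0],"jaw":0.54},{"rot":[0,0,0],"travel":[0,0,15],"jaw":0.54},{"rot":[0,0,0],"travel":[0,0,35],"jaw":0.54},{"rot":[0,0,0],"travel":[0,0,45],"jaw":0.6},{"rot":[0,0,0],"travel":[0,0,25],"jaw":0.68}]';python3 st.py
python3 -m crank '[{"rot":[0,0,-0.03],"travel":[-8,15,0],"jaw":0.68},{"rot":[0,0,-0.03],"travel":[-8,35,0],"jaw":0.68},{"rot":[0,0,-0.03],"travel":[-7,45,0],"jaw":0.68},{"rot":[0,0,-0.03],"travel":[0,45,0],"jaw":0.68},{"rot":[0,0,-0.03],"travel":[0,45,0],"jaw":0.68},{"rot":[0,0,-0.03],"travel":[0,45,0],"jaw":0.68},{"rot":[0,0,-0.03],"travel":[0,45,0],"jaw":0.68},{"rot":[0,0,-0.03],"travel":[0,45,0],"jaw":0.68},{"rot":[0,0,-0.03],"travel":[0,40,0],"jaw":0.68},{"rot":[0,0,-0.035],"travel":[0,21,0],"jaw":0.68},{"rot":[0,0,0],"travel":[0,0,0],"jaw":0.68}]' >/dev/null;python3 st.py
```

```text
t: 10.85
eef_pos: [0.6066, -0.3516, 0.2181]
eef_rot: [-3.137, 0.004, -2.945]
force: [-0.2, 0.9, 0.1]
width: 0.0586
finger_force: 0.0
t 10.85 pos [ 0.6066 -0.3516  0.2181] rot [-3.137  0.004 -2.945] F [-0.17  0.86  0.15] M [ 0.046  0.022 -0.025] w 0.0586 ff 0.0
t 11.95 pos [0.583  0.0322 0.2141] rot [3.141e+00 2.000e-03 3.036e+00] F [-0.15 -0.52 -0.32] M [-0.029  0.023  0.081] w 0.06 ff 0.0
```

```bash
python3 -m crank '[{"rot":[0,0,0],"travel":[0,-1,-25],"jaw":0.68},{"rot":[0,0,0],"travel":[0,0,-40],"jaw":0.68},{"rot":[0,0,0],"travel":[0,0,-33],"jaw":0.68},{"rot":[0,0,0],"travel":[0,0,-20],"jaw":0.68},{"rot":[0,0,0],"travel":[0,0,0],"jaw":0.68},{"rot":[0,0,0],"travel":[0,0,0],"jaw":0.3},{"rot":[0,0,0],"travel":[0,0,0],"jaw":0.3},{"rot":[0,0,0],"travel":[0,0,0],"jaw":0.3},{"rot":[0,0,0],"travel":[0,0,0],"jaw":0.3}]'>/dev/null; python3 st.py
python3 -m crank '[{"rot":[0,0,0],"travel":[0,0,10],"jaw":0.3},{"rot":[0,0,0],"travel":[0,0,30],"jaw":0.3},{"rot":[0,0,0],"travel":[0,0,40],"jaw":0.3},{"rot":[0,0,0],"travel":[0,0,40],"jaw":0.3},{"rot":[0,0,0],"travel":[0,0,30],"jaw":0.3},{"rot":[0,0,0],"travel":[0,0,0],"jaw":0.3},{"rot":[0,0,0],"travel":[0,0,0],"jaw":0.3},{"rot":[0,0,0],"travel":[0,0,0],"jaw":0.3}]' >/dev/null; python3 st.py
python3 -m crank '[{"rot":[0.01,0.1,0],"travel":[0,0,0],"jaw":0.3},{"rot":[0.01,0.1,0],"travel":[0,0,0],"jaw":0.3},{"rot":[0.01,0.1,0],"travel":[0,0,0],"jaw":0.3},{"rot":[0.01,0.1,0],"travel":[0,0,0],"jaw":0.3},{"rot":[0.01,0.1,0],"travel":[0,0,0],"jaw":0.3},{"rot":[0,0,0],"travel":[0,0,0],"jaw":0.3},{"rot":[0,0,0],"travel":[0,0,0],"jaw":0.3},{"rot":[0,0,0],"travel":[0,0,0],"jaw":0.3},{"rot":[0,0,0],"travel":[0,0,0],"jaw":0.3}]'>/dev/null
python3 -m crank '[{"rot":[-0.01,-0.1,0],"travel":[0,0,0],"jaw":0.3},{"rot":[-0.01,-0.1,0],"travel":[0,0,0],"jaw":0.3},{"rot":[-0.01,-0.1,0],"travel":[0,0,0],"jaw":0.3},{"rot":[-0.01,-0.1,0],"travel":[0,0,0],"jaw":0.3},{"rot":[-0.01,-0.1,0],"travel":[0,0,0],"jaw":0.3},{"rot":[0,0,0],"travel":[0,0,0],"jaw":0.3},{"rot":[0,0,0],"travel":[0,0,0],"jaw":0.3},{"rot":[0,0,0],"travel":[0,0,0],"jaw":0.3}]'>/dev/null; python3 st.py
python3 -m crank '[{"rot":[0,0,0],"travel":[0,0,0],"jaw":0.3}]' >/dev/null; python3 st.py
```

```text
t 12.85 pos [0.5838 0.0286 0.0963] rot [-3.142e+00  3.000e-03  3.033e+00] F [-0.65  0.26  6.69] M [ 0.112  0.098 -0.045] w 0.04 ff 30.000359835103154
t 13.65 pos [0.5823 0.0288 0.2423] rot [ 3.141 -0.005  3.033] F [-1.08 -0.05 -6.34] M [ 0.013 -0.01  -0.002] w 0.0399 ff 29.996385513804853
t 15.35 pos [0.5832 0.0286 0.2447] rot [-3.142e+00 -2.000e-03  3.033e+00] F [ 0.24 -0.16 -6.01] M [ 0.035  0.125 -0.065] w 0.0397 ff 29.99580946750939
t 15.45 pos [0.5834 0.0286 0.2444] rot [ 3.142e+00 -2.000e-03  3.033e+00] F [-0.7   0.3  -6.44] M [0.052 0.165 0.028] w 0.04 ff 29.99568985775113
```

```bash
python3 -m crank '[{"rot":[-0.01,-0.1,0],"travel":[0,0,0],"jaw":0.3},{"rot":[-0.01,-0.1,0],"travel":[0,0,0],"jaw":0.3},{"rot":[-0.01,-0.1,0],"travel":[0,0,0],"jaw":0.3},{"rot":[-0.01,-0.1,0],"travel":[0,0,0],"jaw":0.3},{"rot":[-0.01,-0.1,0],"travel":[0,0,0],"jaw":0.3},{"rot":[0,0,0],"travel":[0,0,0],"jaw":0.3},{"rot":[0,0,0],"travel":[0,0,0],"jaw":0.3},{"rot":[0,0,0],"travel":[0,0,0],"jaw":0.3},{"rot":[0,0,0],"travel":[0,0,0],"jaw":0.3}]'>/dev/null
python3 -m crank '[{"rot":[0.01,0.1,0],"travel":[0,0,0],"jaw":0.3},{"rot":[0.01,0.1,0],"travel":[0,0,0],"jaw":0.3},{"rot":[0.01,0.1,0],"travel":[0,0,0],"jaw":0.3},{"rot":[0.01,0.1,0],"travel":[0,0,0],"jaw":0.3},{"rot":[0.01,0.1,0],"travel":[0,0,0],"jaw":0.3},{"rot":[0,0,0],"travel":[0,0,0],"jaw":0.3},{"rot":[0,0,0],"travel":[0,0,0],"jaw":0.3},{"rot":[0,0,0],"travel":[0,0,0],"jaw":0.3}]'>/dev/null; python3 st.py; python3 -m crank '[{"rot":[0,0,0],"travel":[0,0,0],"jaw":0.3}]'>/dev/null; python3 st.py
```

```text
t 17.15 pos [0.583  0.0288 0.2448] rot [3.142e+00 2.000e-03 3.033e+00] F [-1.21  0.61 -6.01] M [-0.029 -0.156 -0.091] w 0.0398 ff 29.991734675131738
t 17.25 pos [0.5829 0.0288 0.2449] rot [3.142e+00 1.000e-03 3.033e+00] F [ 0.66 -0.06 -5.6 ] M [ 0.    -0.148 -0.024] w 0.0395 ff 29.991749553009868
```

B is loose too (+0.15 to -0.15 N m), so it takes the second tote slot.

```bash
python3 -m crank '[{"rot":[0,0,0.03],"travel":[0,-15,0],"jaw":0.3},{"rot":[0,0,0.03],"travel":[0,-30,0],"jaw":0.3},{"rot":[0,0,0.03],"travel":[0,-40,0],"jaw":0.3},{"rot":[0,0,0.03],"travel":[0,-40,0],"jaw":0.3},{"rot":[0,0,0.03],"travel":[0,-40,0],"jaw":0.3},{"rot":[0,0,0.03],"travel":[0,-40,0],"jaw":0.3},{"rot":[0,0,0.03],"travel":[0,-40,0],"jaw":0.3},{"rot":[0,0,0.03],"travel":[2,-30,0],"jaw":0.3},{"rot":[0,0,0.03],"travel":[3,-20,0],"jaw":0.3},{"rot":[0,0,0.035],"travel":[3,-13,0],"jaw":0.3},{"rot":[0,0,0],"travel":[0,0,0],"jaw":0.3}]'>/dev/null
python3 -m crank '[{"rot":[0,0,0],"travel":[0,0,-20],"jaw":0.3},{"rot":[0,0,0],"travel":[0,0,-40],"jaw":0.3},{"rot":[0,0,0],"travel":[0,0,-30],"jaw":0.3},{"rot":[0,0,0],"travel":[0,0,-10],"jaw":0.3},{"rot":[0,0,0],"travel":[0,0,0],"jaw":0.3}]' >/dev/null;python3 st.py
python3 -c "
from h import *
cv2.imwrite('pics/w4.png',vision.camera('wrist')['frame'])"
```

```text
t 18.85 pos [ 0.591  -0.2785  0.144 ] rot [ 3.140e+00 -1.000e-03 -2.945e+00] F [ 0.23  0.14 -5.45] M [ 0.114 -0.158 -0.004] w 0.0395 ff 29.992426433600485
```

View pics/w4.png

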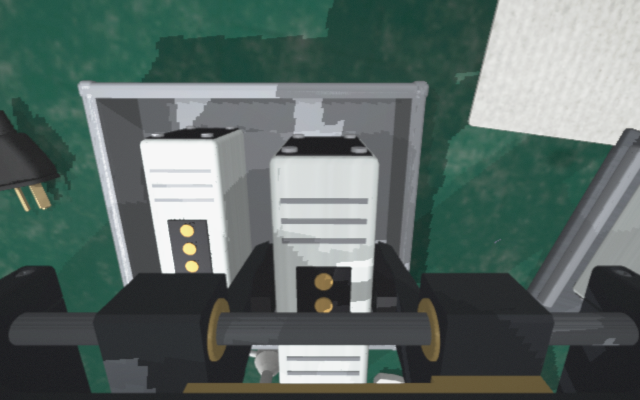

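A stands upright in the left slot, and B is aligned over the free slot with clearance to the rim at (420,88). Lowering now.

```bash
python3 -m crank '[{"rot":[0,0,0],"travel":[0,0,-15],"jaw":0.3},{"rot":[0,0,0],"travel":[0,0,-18],"jaw":0.3},{"rot":[0,0,0],"travel":[0,0,-10],"jaw":0.3},{"rot":[0,0,0],"travel":[0,0,-4],"jaw":0.3},{"rot":[0,0,0],"travel":[0,0,0],"jaw":0.3},{"rot":[0,0,0],"travel":[0,0,-2],"jaw":0.3},{"rot":[0,0,0],"travel":[0,0,0],"jaw":0.3}]' >/dev/null;python3 st.py
python3 -m crank '[{"rot":[0,0,0],"travel":[0,0,-2],"jaw":0.3},{"rot":[0,0,0],"travel":[0,0,0],"jaw":0.3}]' >/dev/null;python3 st.py
```

```text
t 19.6 pos [ 0.5914 -0.2794  0.0964] rot [-3.141e+00  1.000e-03 -2.945e+00] F [ 0.11  0.79 -6.01] M [-0.004 -0.169 -0.003] w 0.0393 ff 29.992515156045556
t 19.8 pos [ 0.5911 -0.2793  0.0937] rot [-3.142 -0.    -2.945] F [ 0.29 -0.82 -6.54] M [ 0.048 -0.109  0.005] w 0.0397 ff 29.9924420658499
```

```bash
python3 -m crank '[{"rot":[0,0,0],"travel":[0,0,-1],"jaw":0.3},{"rot":[0,0,0],"travel":[0,0,0],"jaw":0.3}]' >/dev/null;python3 st.py
python3 -m crank '[{"rot":[0,0,0],"travel":[0,0,0],"jaw":0.54},{"rot":[0,0,0],"travel":[0,0,0],"jaw":0.54},{"rot":[0,0,0],"travel":[0,0,0],"jaw":0.54},{"rot":[0,0,0],"travel":[0,0,15],"jaw":0.54},{"rot":[0,0,0],"travel":[0,0,35],"jaw":0.54},{"rot":[0,0,0],"travel":[0,0,45],"jaw":0.6},{"rot":[0,0,0],"travel":[0,0,25],"jaw":0.68}]';python3 st.py
python3 -m crank '[{"rot":[0,0,-0.04],"travel":[-10,15,0],"jaw":0.68},{"rot":[0,0,-0.04],"travel":[-10,35,0],"jaw":0.68},{"rot":[0,0,-0.04],"travel":[-11,40,0],"jaw":0.68},{"rot":[0,0,-0.04],"travel":[0,40,0],"jaw":0.68},{"rot":[0,0,-0.04],"travel":[0,40,0],"jaw":0.68},{"rot":[0,0,-0.04],"travel":[0,40,0],"jaw":0.68},{"rot":[0,0,-0.04],"travel":[0,20,0],"jaw":0.68},{"rot":[0,0,-0.025],"travel":[0,5,0],"jaw":0.68},{"rot":[0,0,0],"travel":[0,0,0],"jaw":0.68}]' >/dev/null;python3 st.py
```

```text
t 20.0 pos [ 0.5911 -0.2793  0.0926] rot [ 3.141 -0.    -2.945] F [-0.21 -0.2  -5.84] M [ 0.022 -0.11  -0.04 ] w 0.0397 ff 29.992491225712
t: 20.7
eef_pos: [0.5916, -0.2796, 0.2169]
eef_rot: [-3.138, 0.003, -2.945]
force: [-0.3, 0.2, 0.9]
width: 0.0584
finger_force: 0.0
t 20.7 pos [ 0.5916 -0.2796  0.2169] rot [-3.138e+00  3.000e-03 -2.945e+00] F [-0.28  0.23  0.88] M [0.04  0.007 0.019] w 0.0584 ff 0.0
t 21.6 pos [ 0.5602 -0.0434  0.2133] rot [-3.141e+00  1.000e-03  3.034e+00] F [ 0.72  1.   -0.47] M [-0.014  0.     0.02 ] w 0.06 ff 0.0
```

```bash
python3 -m crank '[{"rot":[0,0,0],"travel":[0,0,-25],"jaw":0.68},{"rot":[0,0,0],"travel":[0,0,-40],"jaw":0.68},{"rot":[0,0,0],"travel":[0,0,-33],"jaw":0.68},{"rot":[0,0,0],"travel":[0,0,-19],"jaw":0.68},{"rot":[0,0,0],"travel":[0,0,0],"jaw":0.68},{"rot":[0,0,0],"travel":[0,0,0],"jaw":0.3},{"rot":[0,0,0],"travel":[0,0,0],"jaw":0.3},{"rot":[0,0,0],"travel":[0,0,0],"jaw":0.3},{"rot":[0,0,0],"travel":[0,0,0],"jaw":0.3}]'>/dev/null; python3 st.py
python3 -m crank '[{"rot":[0,0,0],"travel":[0,0,10],"jaw":0.3},{"rot":[0,0,0],"travel":[0,0,30],"jaw":0.3},{"rot":[0,0,0],"travel":[0,0,40],"jaw":0.3},{"rot":[0,0,0],"travel":[0,0,40],"jaw":0.3},{"rot":[0,0,0],"travel":[0,0,30],"jaw":0.3},{"rot":[0,0,0],"travel":[0,0,0],"jaw":0.3},{"rot":[0,0,0],"travel":[0,0,0],"jaw":0.3},{"rot":[0,0,0],"travel":[0,0,0],"jaw":0.3}]' >/dev/null; python3 st.py
python3 -m crank '[{"rot":[0.01,0.1,0],"travel":[0,0,0],"jaw":0.3},{"rot":[0.01,0.1,0],"travel":[0,0,0],"jaw":0.3},{"rot":[0.01,0.1,0],"travel":[0,0,0],"jaw":0.3},{"rot":[0.01,0.1,0],"travel":[0,0,0],"jaw":0.3},{"rot":[0.01,0.1,0],"travel":[0,0,0],"jaw":0.3},{"rot":[0,0,0],"travel":[0,0,0],"jaw":0.3},{"rot":[0,0,0],"travel":[0,0,0],"jaw":0.3},{"rot":[0,0,0],"travel":[0,0,0],"jaw":0.3},{"rot":[0,0,0],"travel":[0,0,0],"jaw":0.3}]'>/dev/null
python3 -m crank '[{"rot":[-0.01,-0.1,0],"travel":[0,0,0],"jaw":0.3},{"rot":[-0.01,-0.1,0],"travel":[0,0,0],"jaw":0.3},{"rot":[-0.01,-0.1,0],"travel":[0,0,0],"jaw":0.3},{"rot":[-0.01,-0.1,0],"travel":[0,0,0],"jaw":0.3},{"rot":[-0.01,-0.1,0],"travel":[0,0,0],"jaw":0.3},{"rot":[0,0,0],"travel":[0,0,0],"jaw":0.3},{"rot":[0,0,0],"travel":[0,0,0],"jaw":0.3},{"rot":[0,0,0],"travel":[0,0,0],"jaw":0.3}]'>/dev/null; python3 st.py
python3 -m crank '[{"rot":[0,0,0],"travel":[0,0,0],"jaw":0.3}]' >/dev/null; python3 st.py
```

```text
t 22.5 pos [ 0.5608 -0.045   0.0972] rot [-3.140e+00  3.000e-03  3.033e+00] F [-1.53 -4.88  7.61] M [-0.668  0.154  0.022] w 0.0396 ff 29.999832808971405
t 23.3 pos [ 0.5593 -0.044   0.2434] rot [ 3.141 -0.005  3.033] F [-0.14  0.38 -7.51] M [ 0.056 -0.042  0.007] w 0.0398 ff 29.999973010271788
t 25.0 pos [ 0.5603 -0.0444  0.2457] rot [-3.142e+00 -2.000e-03  3.033e+00] F [-0.04  0.58 -5.93] M [-0.009 -0.018 -0.007] w 0.0399 ff 29.9998747324571
t 25.1 pos [ 0.5604 -0.0443  0.2455] rot [ 3.142e+00 -1.000e-03  3.033e+00] F [-0.29  0.07 -7.49] M [ 0.036  0.005 -0.012] w 0.0395 ff 29.999983264133334
```

```bash
python3 -m crank '[{"rot":[-0.01,-0.1,0],"travel":[0,0,0],"jaw":0.3},{"rot":[-0.01,-0.1,0],"travel":[0,0,0],"jaw":0.3},{"rot":[-0.01,-0.1,0],"travel":[0,0,0],"jaw":0.3},{"rot":[-0.01,-0.1,0],"travel":[0,0,0],"jaw":0.3},{"rot":[-0.01,-0.1,0],"travel":[0,0,0],"jaw":0.3},{"rot":[0,0,0],"travel":[0,0,0],"jaw":0.3},{"rot":[0,0,0],"travel":[0,0,0],"jaw":0.3},{"rot":[0,0,0],"travel":[0,0,0],"jaw":0.3},{"rot":[0,0,0],"travel":[0,0,0],"jaw":0.3}]'>/dev/null
python3 -m crank '[{"rot":[0.01,0.1,0],"travel":[0,0,0],"jaw":0.3},{"rot":[0.01,0.1,0],"travel":[0,0,0],"jaw":0.3},{"rot":[0.01,0.1,0],"travel":[0,0,0],"jaw":0.3},{"rot":[0.01,0.1,0],"travel":[0,0,0],"jaw":0.3},{"rot":[0.01,0.1,0],"travel":[0,0,0],"jaw":0.3},{"rot":[0,0,0],"travel":[0,0,0],"jaw":0.3},{"rot":[0,0,0],"travel":[0,0,0],"jaw":0.3},{"rot":[0,0,0],"travel":[0,0,0],"jaw":0.3}]'>/dev/null; python3 st.py; python3 -m crank '[{"rot":[0,0,0],"travel":[0,0,0],"jaw":0.3}]'>/dev/null; python3 st.py; python3 -c "
from h import *
print(sensors.read_state()['joint_positions'])
f=vision.camera('top')['frame'];cv2.imwrite('pics/t2.png',cv2.resize(f[130:240,385:495],None,fx=5,fy=5,interpolation=cv2.INTER_CUBIC))"
```

```text
t 26.8 pos [ 0.56   -0.0442  0.2458] rot [3.142e+00 2.000e-03 3.033e+00] F [-0.33 -0.2  -5.75] M [ 0.033  0.002 -0.045] w 0.0399 ff 29.99988646712154
t 26.9 pos [ 0.5599 -0.0442  0.2459] rot [-3.142e+00  1.000e-03  3.033e+00] F [-0.02  0.73 -6.33] M [ 0.013  0.022 -0.009] w 0.0399 ff 29.99985126312822
[-2.89643263e-01  4.46903631e-01  1.36076671e+00  2.08596279e-04
  1.33266172e+00 -1.75164555e+00]
```

View pics/t2.png

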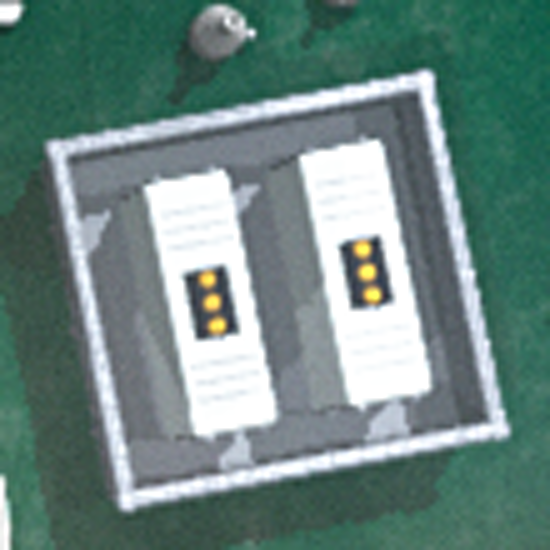

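C's moment stays at zero (±0.02 N m), so it's sound. The tote crop shows both loose modules upright, with studs at crop (212,300) and (367,270). Taking C to the tray.

```bash
python3 -m crank '[{"rot":[0,0,0],"travel":[0,15,0],"jaw":0.3},{"rot":[0,0,0],"travel":[0,35,0],"jaw":0.3},{"rot":[0,0,0],"travel":[0,40,0],"jaw":0.3},{"rot":[0,0,0],"travel":[0,40,0],"jaw":0.3},{"rot":[0,0,0],"travel":[0,40,0],"jaw":0.3},{"rot":[0,0,0.05],"travel":[0,40,0],"jaw":0.3},{"rot":[0,0,0.1],"travel":[0,40,0],"jaw":0.3},{"rot":[0,0,0.13],"travel":[2,40,0],"jaw":0.3},{"rot":[0,0,0.13],"travel":[2,35,0],"jaw":0.3},{"rot":[0,0,0.13],"travel":[3,30,0],"jaw":0.3},{"rot":[0,0,0.13],"travel":[4,23,0],"jaw":0.3}]'>/dev/null
python3 -m crank '[{"rot":[0,0,0.13],"travel":[0,0,0],"jaw":0.3},{"rot":[0,0,0.13],"travel":[0,0,0],"jaw":0.3},{"rot":[0,0,0.13],"travel":[0,0,0],"jaw":0.3},{"rot":[0,0,0.13],"travel":[0,0,0],"jaw":0.3},{"rot":[0,0,0.13],"travel":[0,0,0],"jaw":0.3},{"rot":[0,0,0.13],"travel":[0,0,0],"jaw":0.3},{"rot":[0,0,0.06],"travel":[0,0,-15],"jaw":0.3},{"rot":[0,0,0],"travel":[0,0,-35],"jaw":0.3},{"rot":[0,0,0],"travel":[0,0,-35],"jaw":0.3},{"rot":[0,0,0],"travel":[0,0,-15],"jaw":0.3},{"rot":[0,0,0],"travel":[0,0,0],"jaw":0.3}]' >/dev/null;python3 st.py
python3 -c "
from h import *
cv2.imwrite('pics/w5.png',vision.camera('wrist')['frame'])"
```

```text
t 29.15 pos [0.5697 0.3341 0.1431] rot [ 3.137e+00 -2.000e-03 -1.740e+00] F [-0.1  -0.97 -6.16] M [ 0.11   0.038 -0.006] w 0.0397 ff 29.99999089166522
```

View pics/w5.png

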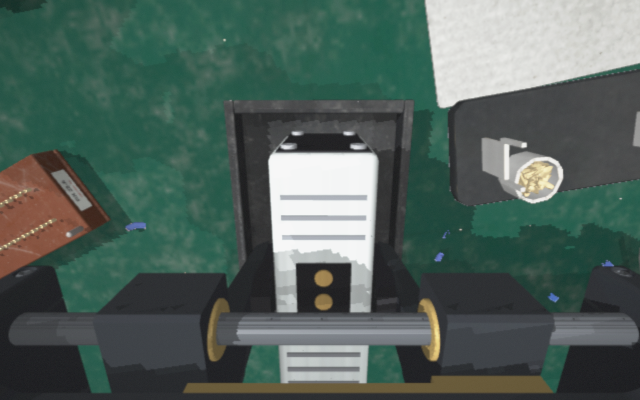

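The module lies along the tray's long side, centred. The near rim corners are at (227,101) and (413,101), so I'll check the lengthwise fit.

```bash
python3 - <<'E'
from h import *
w=vision.camera('wrist')
a,b=ray(w,227,100,.024)[:2],ray(w,413,100,.024)[:2];d=b-a;n=np.linalg.norm(d);e=d/n
g=sensors.read_state()['eef_pos'][:2];m=(a+b)/2;k=np.array([-e[1],e[0]]);k*=np.sign(k@(g-m))
print(a,b,n,np.degrees(np.arctan2(e[1],e[0])),'centre',m+.079*k,'rel along/across',(g-m)@k-.079,(g-m)@e)
E
```

```text
[0.61626081 0.24736451] [0.50352149 0.26668544] 0.11438292981267816 170.27529017754725 centre [0.57323539 0.3348898 ] rel along/across -0.0008405997582741631 0.0020044480901672056
```

```bash
python3 -m crank '[{"rot":[0,0,0],"travel":[2,0,-15],"jaw":0.3},{"rot":[0,0,0],"travel":[0,0,-18],"jaw":0.3},{"rot":[0,0,0],"travel":[0,0,-10],"jaw":0.3},{"rot":[0,0,0],"travel":[0,0,-6],"jaw":0.3},{"rot":[0,0,0],"travel":[0,0,-3],"jaw":0.3},{"rot":[0,0,0],"travel":[0,0,0],"jaw":0.3}]' >/dev/null;python3 st.py
python3 -m crank '[{"rot":[0,0,0],"travel":[0,0,-1],"jaw":0.3},{"rot":[0,0,0],"travel":[0,0,0],"jaw":0.3}]' >/dev/null;python3 st.py
python3 -m crank '[{"rot":[0,0,0],"travel":[0,0,-1],"jaw":0.3},{"rot":[0,0,0],"travel":[0,0,0],"jaw":0.3}]' >/dev/null;python3 st.py
```

```text
t 29.85 pos [0.5733 0.3338 0.0939] rot [-3.141  0.    -1.74 ] F [ 0.01 -0.61 -6.17] M [ 0.057  0.095 -0.004] w 0.0396 ff 29.999955240637064
t 30.05 pos [0.5733 0.3338 0.0933] rot [-3.141  0.    -1.74 ] F [ 0.38 -0.49 -6.06] M [0.09  0.069 0.018] w 0.04 ff 29.999892404302955
t 30.25 pos [0.5733 0.3338 0.0923] rot [-3.141  0.    -1.74 ] F [ 1.13 -0.04 -3.68] M [0.109 0.194 0.016] w 0.0397 ff 29.999839891679585
```

Contact is starting, so one more millimetre, then release and retreat.

```bash
python3 -m crank '[{"rot":[0,0,0],"travel":[0,0,-1],"jaw":0.3},{"rot":[0,0,0],"travel":[0,0,0],"jaw":0.3},{"rot":[0,0,0],"travel":[0,0,0],"jaw":0.6},{"rot":[0,0,0],"travel":[0,0,0],"jaw":0.6},{"rot":[0,0,0],"travel":[0,0,0],"jaw":0.6},{"rot":[0,0,0],"travel":[0,0,15],"jaw":0.6},{"rot":[0,0,0],"travel":[0,0,35],"jaw":0.6},{"rot":[0,0,0],"travel":[0,0,45],"jaw":0.6},{"rot":[0,0,0],"travel":[0,0,40],"jaw":0.6},{"rot":[0,0,0],"travel":[0,0,30],"jaw":0.6}]' >/dev/null;python3 st.py
python3 -m crank '[{"rot":[0,0,0],"travel":[-20,10,0],"jaw":0.6},{"rot":[0,0,0],"travel":[-35,10,0],"jaw":0.6},{"rot":[0,0,0],"travel":[-35,10,0],"jaw":0.6},{"rot":[0,0,0],"travel":[-35,10,0],"jaw":0.6},{"rot":[0,0,0],"travel":[-35,10,0],"jaw":0.6},{"rot":[0,0,0],"travel":[-30,10,0],"jaw":0.6},{"rot":[0,0,0],"travel":[0,0,0],"jaw":0.6},{"rot":[0,0,0],"travel":[0,0,0],"jaw":0.6}]' >/dev/null;python3 st.py
python3 -c "
from h import *
cv2.imwrite('pics/t3.png',vision.camera('top')['frame'])"
```

```text
t 31.25 pos [0.5732 0.3338 0.2601] rot [-3.138e+00  2.000e-03 -1.740e+00] F [-0.57  0.9   0.03] M [0.154 0.078 0.068] w 0.0529 ff 0.0
t 32.05 pos [0.3831 0.3939 0.2569] rot [-3.140e+00  1.000e-03 -1.739e+00] F [ 0.27  0.02 -0.26] M [ 0.155  0.068 -0.017] w 0.0528 ff 0.0
```

View pics/t3.png

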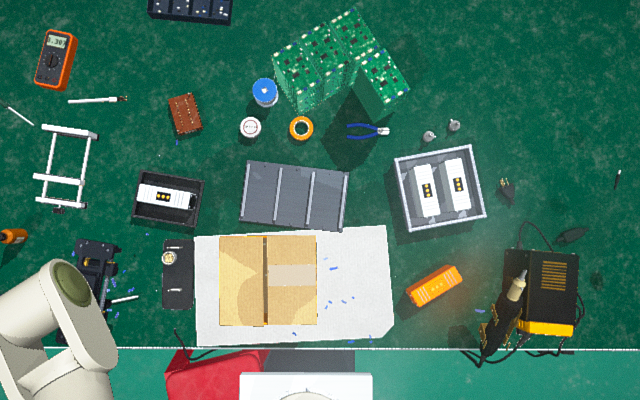

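The rack is empty, C stands in the tray at (163,196), A and B stand in the tote at (427,190) and (459,184), and the bystanders haven't moved.

```bash
python3 -c "
from bench import ticket
print(ticket.finish_job())"
```

```text
the job is handed in; nothing more can be done
None
```

I handed the job in: the left and middle modules on the rack had loose cores and stand upright in the grey tote, the right one was sound and stands upright in the black tray, and the other things were left in place; the second module was released just before its weight had settled on the tote floor, so it may have dropped a millimetre or so.

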